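# Bolt the bench seeder's seed box down and hold its shutter open at the mark

## Robot

A 6-joint arm with a two-finger parallel gripper is mounted at the origin on the work surface. World frame = base frame: x ahead of the robot, y to its left, z up, the work surface at z = 0. Lengths are in m, angles in rad, forces in N, time in s.
With the tool pointing down it reaches from about 0.225 to 0.875 m from the base axis. Payload 3.4 kg.
Tool frame: the origin (TCP) lies between the finger pads; the fingertips stand 19 mm ahead of it and the grasp point (between the pads) is the TCP; z points along the fingers, y is the line along which they close (so a half turn about z gives the same grasp; the last joint's range is limited). The gripper opens to 85 mm and grips with 20 to 120 N. Pads are 22 mm wide; open, the fingers measure 114 mm over their backs; the gripper's body (76 mm by 85 mm) begins 54 mm behind the grasp point. The pads swing forward as they close: fully open they stand 13 mm farther back than shut.
Start: joints at [-0.121, 0.276, 1.505, -0, 1.361, -0.121], TCP at [0.575, -0, 0.25] pointing down, gripper open.
Joint ranges: [-2.89, 2.89], [-0.75, 2.08], [0.22, 2.7], [-1.18, 4.32], [0.11, 2.71], [-2.7, 2.7]. Speed limits (rad/s): [2.57, 2.57, 3.14, 3.14, 3.14, 3.14].

## Interface

Orientations are given as a unit quaternion [w, x, y, z].
In Python, from rig import get_state, imaging, ticket gives the robot as it stands. The module is installed in compiled form; this text tells all that it offers.
- The arm moves only by the shell command python3 -m inch 'ROWS' [FORCE]. ROWS is JSON, a list of rows, each an object with "claw": the opening, from -1 (shut) to 1 (fully open); "travel": the shift along the world's x, y, z in units of 200 mm (1.0 is 200 mm), a list of three; "turn": the turn about the world's z in units of 180 degrees (1.0 is 180 degrees). A call has 1 to 5 rows; each row is the pose to reach, as a shift and turn from the pose commanded when the call began, turning the shorter way round; what a row does not reach only later rows make up. A row lasts 1/10 s, in which the tool goes at most 50 mm and 8.59 degrees, less where a joint would pass 70% of its speed; a pose out of reach is approached as far as the arm can. A call with a number of a shift or a turn outside -1 to 1 is refused whole. A call with a gripper value outside its range is refused whole. The fingers move at their own pace and stop on an object; FORCE is the grip in N (left out, the last holds). Time passes only in rows, so rows that repeat a pose let the fingers close. It gives the time, the measured TCP pose, the force, the opening and the grip force at its end, in the units of the state.
- get_state(): the state, without advancing time (a new reading comes with each control period).
- imaging.get_image(name): name is "scene" or "side" or "wrist"; returns the picture (480x640x3 uint8, red, green, blue); there is no depth.
- imaging.camera_params(name): a dict with "camera_matrix" (3x3 intrinsics, pixels), "cam_to_world" (4x4, takes a point from camera to world coordinates); the wrist camera has in their place "T_tool_cam" (4x4, takes a point from camera to tool coordinates, whose origin is the TCP and whose axes are the flange's). Camera axes: x right, y down, z forward; pixel columns grow to the right and rows downward; lengths in m; the calibration is good to about 2 mm. A picture is of the moment at which its call begins: read the wrist's pose just before it. camera_params takes no time and is no camera call.
- ticket.sign_off(): hands the job in; it is judged then, once.
The state is a dict: "clock": time; "qpos": joint angles; "qd": joint speeds; "effort": joint torques, N m; "position": TCP position; "ee_rot": TCP orientation; "contact_force": force on the tool from outside, world axes, zero at the start; "moment": the same for the moment, N m; "width": finger opening in m; "gripper_force": force on a finger pad.
Only numpy, scipy, OpenCV 4.12 (cv2) and the standard library are available. Lean on these libraries where they do the work, as an engineer would, in place of code of your own. Each camera call takes 0.05 s, during which the arm holds its last target. There are 200 camera calls.

## Task

Get the bench seeder ready to drop seed: lock its hinged seed box down by sliding the barrel bolt all the way home through the keeper eye, and only then draw the spring-return shutter out by its handle until the front edge of its crossbar lies on the engraved lines on the side cheeks, where the holes line up. Keep holding it there: the shutter springs shut if you let go, so finish with the handle still in the gripper and the shutter steady at the line. Leave the seedling tray, notebook, scissors and label pot where they are.

Things in the scene. Friction and masses are not known exactly. Their poses are not given: they have to be found in the camera images.
- seeder: Bench seeder for half-size plug trays, fixed to the bench; grey metal with bare aluminium side cheeks, 390 x 306 mm, 94 mm high, with a 75 mm shelf on its +y side. Origin on the bench under its middle; x points from the handle end to the hinged back, y to the shelf with the bolt, z up. The bolt slides along its +x (away from the robot), the shutter is drawn out along its -x (towards the robot).
- keeper_eye (a point): Centre of the 16 mm opening of the steel keeper eye, 78 mm above the bench, on the seed box's +y side wall (its rod axis along the seeder's x, in line with the bolt). The seed box is hinged at the seeder's back, starts shut, rests by its own 3 kg, and its eye rises if it lifts. Its rim is 94 mm above the bench, front wall at x = -141 mm, side walls 153 mm either side of the seeder's middle.
- bolt (a joint): Travel of the steel barrel bolt (12 mm rod) in m: 0 = drawn back, 0.045 = fully home against its stop, its tip 14 mm through the keeper eye. Starts between 0 and 0.012 and stays where it is left; about 2.5 N of friction. Moves along the seeder's +x.
- bolt_knob (a point): Centre of the bolt's upright round knob: 18 mm in diameter, 106 to 128 mm above the bench, on a 10 mm stem rising from the rod. It moves with the bolt. 45 mm clear of the seed box's side wall; the rod's two guide straps, in line before and behind it, reach 88 mm above the bench, the shelf 66 mm.
- shutter: Sliding steel shutter under the seed plate, with a crossbar (22 mm deep, 304 mm wide, top 79 mm above the bench) across the front and a bow handle on it. Axes and, when shut, origin as the seeder's. Moves only along the seeder's -x, 0 to 45 mm; the mark is 26 mm out, past it the holes close again. A spring pulls it shut: 4.5 N at the start, 10 N at the mark, 14 N fully out.
- shutter_handle (a point): Middle of the handle's grip bar: dark steel round bar, 12 mm in diameter, 120 mm long along the seeder's y, 117 mm above the bench, 40 mm in front of the crossbar's front edge and 64 mm in front of the seed box. Free all round; its legs run from the bar's ends back and down to the crossbar.
- shutter_edge (a point): Point on the crossbar's front lower edge over the middle of the +y side cheek, 67 mm above the bench. Moves with the shutter; axes as the seeder's.
- mark (a point): Middle of the engraved dark line (2.5 mm wide) across the top of the +y side cheek, 66 mm above the bench, 26 mm in front of shutter_edge when shut. The -y cheek has the same line. At the mark, shutter_edge and mark have the same x in the seeder's axes (also mark's axes). The cheeks (22 mm thick, 142 mm either side of the middle) run forward under the crossbar.
- seedling_tray: Loose black plug tray of seedlings, 254 x 254 mm, about 115 mm high with the plants; a bystander. Origin under its middle.
- notebook: Open spiral notebook lying flat, 210 x 302 x 10 mm; a bystander. Origin under its middle.
- scissors: Scissors lying flat, about 200 mm long, 9 mm thick; a bystander. Origin under the pivot.
- label_pot: Terracotta pot, 96 mm across and 85 mm high, holding white plant labels up to 150 mm; a bystander. Origin under its middle.

How it is judged:
By the outcome, as a careful person would: the job done as asked, in the order asked, and still so for the second after the job is handed in, while the arm keeps its last pose, push and grip.
It also fails if it takes over 42 s, if anything falls off the work surface, if the arm or the gripper's body presses on something with over 40 N, if the wrist force passes 120 N, or if a joint passes its speed limit or range.

## Working session

There is one attempt and no reset: what is moved stays moved. The work goes in short steps, Python scripts to look and compute and a shell command to move; the robot and the scene stay as the last step left them, time stands still between calls to the robot, and variables do not carry over. Pictures are saved under pics/ and viewed, at most 10 in all, crops included, and the job is handed in when it is done.

```bash
mkdir -p pics
python3 - <<'E'
from rig import get_state, imaging
import cv2,numpy as np
s=get_state();print(s)
for n in("scene","side","wrist"):
    p=imaging.camera_params(n);print(n,{k:np.round(v,4).tolist() for k,v in p.items()})
    cv2.imwrite(f"pics/{n}0.png",imaging.get_image(n)[:,:,::-1])
E
```

```text
{'clock': 0.0, 'qpos': array([-1.21010069e-01,  2.76624262e-01,  1.50617934e+00, -3.43180928e-06,
        1.36068525e+00, -1.21010641e-01]), 'qd': array([0.00158202, 0.0005388 , 0.00071836, 0.00058733, 0.00037301,
       0.00112282]), 'effort': array([ 6.20495921e-04, -4.16768074e+01, -2.45808578e+01, -1.52056768e-04,
        1.11346930e-02,  1.69860516e-05]), 'position': array([5.74491475e-01, 4.94916997e-05, 2.49404575e-01]), 'ee_rot': array([-7.45399273e-04,  7.07106007e-01,  7.07106920e-01, -5.85897831e-04]), 'contact_force': array([ 0.73586213, -0.40843407, -0.1387862 ]), 'moment': array([0.04466625, 0.02399834, 0.02930265]), 'gripper_force': 0.0, 'width': 0.08500080804820818}
scene {'camera_matrix': [[570.1115, 0.0, 310.7323], [0.0, 570.1115, 244.4683], [0.0, 0.0, 1.0]], 'cam_to_world': [[0.8684, 0.4202, -0.2632, 0.8217], [0.4958, -0.7318, 0.4677, -0.623], [0.0039, -0.5366, -0.8438, 1.2661], [0.0, 0.0, 0.0, 1.0]]}
side {'camera_matrix': [[532.2078, 0.0, 316.0826], [0.0, 532.2078, 240.1859], [0.0, 0.0, 1.0]], 'cam_to_world': [[-0.6995, -0.4756, 0.5335, -0.3205], [-0.7146, 0.4735, -0.5148, 0.7464], [-0.0078, -0.7414, -0.6711, 1.0618], [0.0, 0.0, 0.0, 1.0]]}
wrist {'camera_matrix': [[382.9368, 0.0, 319.8848], [0.0, 382.9368, 239.3436], [0.0, 0.0, 1.0]], 'T_tool_cam': [[0.0003, -0.9631, -0.2691, 0.0686], [1.0, 0.0004, -0.0002, 0.0013], [0.0003, -0.2691, 0.9631, -0.1233], [0.0, 0.0, 0.0, 1.0]]}
```

View pics/scene0.png

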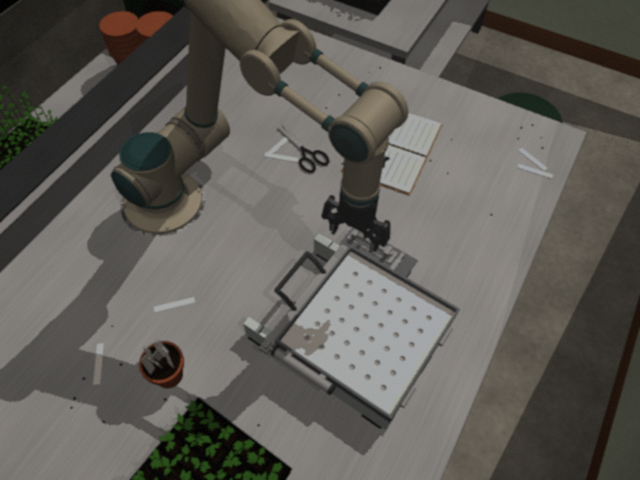

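View pics/side0.png

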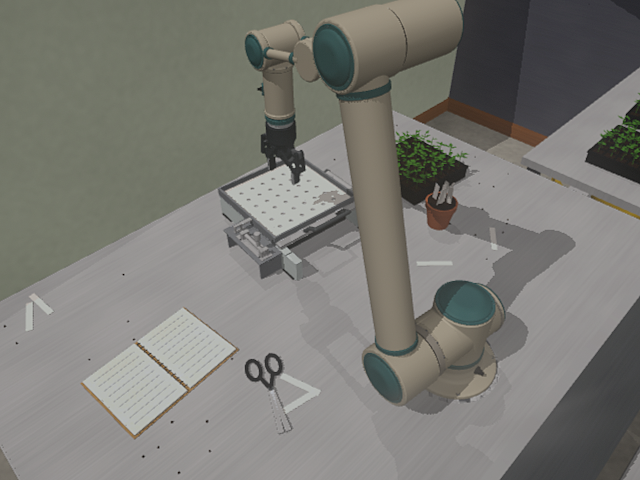

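```bash
cat > h.py <<'E'
import numpy as np,cv2
from rig import get_state,imaging
from scipy.spatial.transform import Rotation as R
def cam(n,s=None):
    p=imaging.camera_params(n);K=p["camera_matrix"]
    if n!="wrist": return K,p["cam_to_world"]
    T=np.eye(4);q=s["ee_rot"];T[:3,:3]=R.from_quat([q[1],q[2],q[3],q[0]]).as_matrix();T[:3,3]=s["position"]
    return K,T@p["T_tool_cam"]
def ray(K,T,uv,z):
    d=T[:3,:3]@np.linalg.solve(K,[uv[0],uv[1],1]);o=T[:3,3];return o+d*(z-o[2])/d[2]
def proj(K,T,P):
    c=T[:3,:3].T@(np.asarray(P)-T[:3,3]);u=K@c;return u[:2]/u[2]
E
python3 - <<'E'
from h import *
K,T=cam("scene")
for uv,z in [((347,252),.094),((457,309),.094),((383,420),.094),((285,345),.094),((300,278),.117)]:
    print(uv,ray(K,T,uv,z).round(3))
im=cv2.imread("pics/scene0.png")[200:440,220:480]
im=cv2.convertScaleAbs(cv2.resize(im,None,fx=2.45,fy=2.45,interpolation=cv2.INTER_CUBIC),alpha=1.5)
w=cv2.imread("pics/wrist0.png")
cv2.imwrite("pics/c0.png",im)
E
```

```text
(347, 252) [0.543 0.051 0.094]
(457, 309) [0.831 0.041 0.094]
(383, 420) [ 0.794 -0.268  0.094]
(285, 345) [ 0.537 -0.228  0.094]
(300, 278) [ 0.487 -0.078  0.117]
```

View pics/wrist0.png

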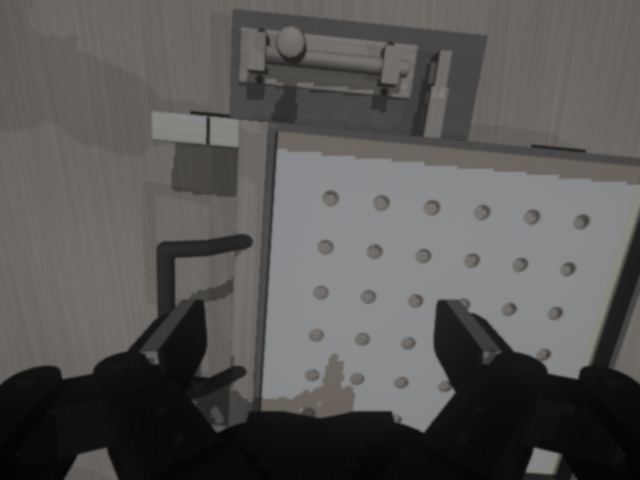

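View pics/c0.png

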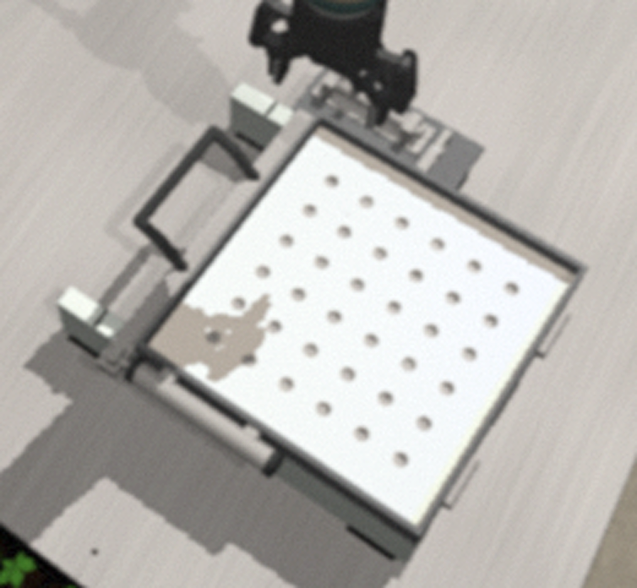

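Run:
```python
from h import *
s=get_state();K,T=cam("wrist",s)
f=lambda *a:ray(K,T,a[:2],a[2])
pts=dict(knob=(291,42,.119),cornerL=(277,128,.094),edgeR=(625,157,.094),front2=(257,405,.094),mark=(208.5,131,.066),edge=(238.5,131,.067),hbarTop=(166,248,.117),hbarBot=(168,310,.117),rod1=(268,62,.084),rod2=(380,70,.084))
P={k:f(*v) for k,v in pts.items()}
for k in P:print(k,P[k].round(4))
a=lambda p,q:np.degrees(np.arctan2(*(P[q]-P[p])[[1,0]]))
print(a("cornerL","edgeR"),a("front2","cornerL")-90,a("rod1","rod2"))
```

```text
knob [0.5583 0.121  0.119 ]
cornerL [0.5456 0.0716 0.094 ]
edgeR [0.793  0.0518 0.094 ]
front2 [ 0.5216 -0.1573  0.094 ]
mark [0.4896 0.0696 0.066 ]
edge [0.513  0.0696 0.067 ]
hbarTop [ 0.4682 -0.0092  0.117 ]
hbarBot [ 0.4645 -0.0567  0.117 ]
rod1 [0.5396 0.1157 0.084 ]
rod2 [0.6175 0.1105 0.084 ]
-4.565215768300907 -5.9910126016073235 -3.7600823948376494
```

The wrist view shows the bolt knob at (291,42), cheek line at (208,131), handle bar along x≈166 and box corner at (277,128): the seeder yaw is ≈ -5°. Next I go above the knob.

```bash
python3 -m inch '[{"claw":0.2,"travel":[-0.02,0.2,-0.05],"turn":-0.028},{"claw":0.2,"travel":[-0.06,0.42,-0.15],"turn":-0.028},{"claw":0.2,"travel":[-0.08,0.605,-0.25],"turn":-0.028},{"claw":0.2,"travel":[-0.08,0.605,-0.25],"turn":-0.028},{"claw":0.2,"travel":[-0.08,0.605,-0.25],"turn":-0.028}]' 25
python3 - <<'E'
from h import *
s=get_state();cv2.imwrite("pics/w1.png",imaging.get_image("wrist")[:,:,::-1]);K,T=cam("wrist",s)
print(s["position"],s["width"],proj(K,T,[.558,.121,.117]),proj(K,T,s["position"]))
E
```

```text
clock: 0.65
position: [0.5586, 0.1214, 0.1997]
ee_rot: [-0.0, 0.737, 0.676, -0.001]
contact_force: [-0.3, -0.0, 1.2]
width: 0.0513
gripper_force: 0.0
[0.55859348 0.12144809 0.19967786] 0.051303711471346256 [316.91250411 258.96700933] [316.37337428 331.34321896]
```

View pics/w1.png

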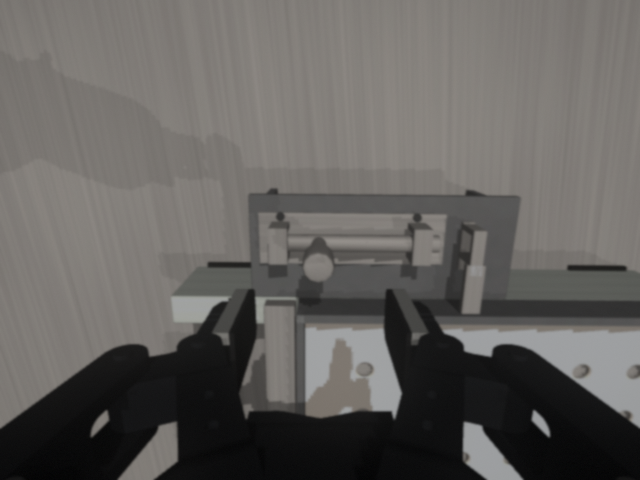

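The knob's top is at (317,267), centred between the fingers, and the rod is level in the image, so the yaw is right. I descend and grip.

```bash
python3 -m inch '[{"claw":0.2,"travel":[0,-0.005,-0.2],"turn":0},{"claw":0.2,"travel":[0,-0.005,-0.4],"turn":0},{"claw":-1,"travel":[0,-0.005,-0.4],"turn":0},{"claw":-1,"travel":[0,-0.005,-0.4],"turn":0},{"claw":-1,"travel":[0,-0.005,-0.4],"turn":0}]' 25;  python3 -m inch '[{"claw":-1,"travel":[0,0,0],"turn":0},{"claw":-1,"travel":[0,0,0],"turn":0},{"claw":-1,"travel":[0,0,0],"turn":0}]'
```

```text
clock: 1.2
position: [0.5599, 0.1191, 0.1218]
ee_rot: [0.001, 0.738, 0.675, 0.0]
contact_force: [-0.8, -1.9, -5.0]
width: 0.0175
gripper_force: 24.9
clock: 1.5
position: [0.5599, 0.1191, 0.1217]
ee_rot: [0.001, 0.737, 0.675, 0.0]
contact_force: [-0.6, -5.0, 0.9]
width: 0.0169
gripper_force: 25.4
```

```bash
python3 -m inch '[{"claw":-1,"travel":[0.05,-0.0045,0],"turn":0},{"claw":-1,"travel":[0.1,-0.009,0],"turn":0},{"claw":-1,"travel":[0.15,-0.0135,0],"turn":0},{"claw":-1,"travel":[0.15,-0.0135,0],"turn":0}]'; python3 -m inch '[{"claw":-1,"travel":[0.015,-0.0015,0],"turn":0},{"claw":-1,"travel":[0.03,-0.0025,0],"turn":0},{"claw":-1,"travel":[0.03,-0.0025,0],"turn":0}]'
```

```text
clock: 1.9
position: [0.5911, 0.1162, 0.1217]
ee_rot: [0.002, 0.737, 0.675, 0.001]
contact_force: [0.2, -4.7, 2.0]
width: 0.0169
gripper_force: 25.5
clock: 2.2
position: [0.5956, 0.1158, 0.1217]
ee_rot: [0.001, 0.737, 0.675, -0.0]
contact_force: [-2.1, -4.9, 2.7]
width: 0.0171
gripper_force: 25.6
```

```bash
python3 -m inch '[{"claw":-1,"travel":[0.015,-0.0015,0],"turn":0},{"claw":-1,"travel":[0.025,-0.0022,0],"turn":0},{"claw":-1,"travel":[0.025,-0.0022,0],"turn":0}]'
```

```text
clock: 2.5
position: [0.5967, 0.1157, 0.1216]
ee_rot: [-0.002, 0.737, 0.675, -0.003]
contact_force: [-9.2, -4.5, 8.7]
width: 0.0171
gripper_force: 26.2
```

```bash
python3 -m inch '[{"claw":-1,"travel":[0.02,-0.0018,0],"turn":0},{"claw":-1,"travel":[0.03,-0.0027,0],"turn":0},{"claw":-1,"travel":[0.03,-0.0027,0],"turn":0}]'; python3 -m inch '[{"claw":0.2,"travel":[-0.03,0.0027,0],"turn":0},{"claw":0.2,"travel":[-0.03,0.0027,0],"turn":0},{"claw":0.2,"travel":[-0.03,0.0027,0.0],"turn":0},{"claw":0.2,"travel":[-0.03,0.0027,0.2],"turn":0},{"claw":0.2,"travel":[-0.03,0.0027,0.4],"turn":0}]'
python3 - <<'E'
from h import *
s=get_state();cv2.imwrite("pics/w2.png",imaging.get_image("wrist")[:,:,::-1]);print(s["position"])
E
```

```text
clock: 2.8
position: [0.5969, 0.1158, 0.1213]
ee_rot: [-0.006, 0.737, 0.676, -0.007]
contact_force: [-21.1, -3.7, 15.2]
width: 0.0171
gripper_force: 27.8
clock: 3.3
position: [0.6003, 0.1167, 0.2001]
ee_rot: [-0.001, 0.738, 0.675, -0.001]
contact_force: [1.1, 0.3, -1.1]
width: 0.0512
gripper_force: 0.0
[0.60026213 0.11665738 0.20009778]
```

View pics/w2.png

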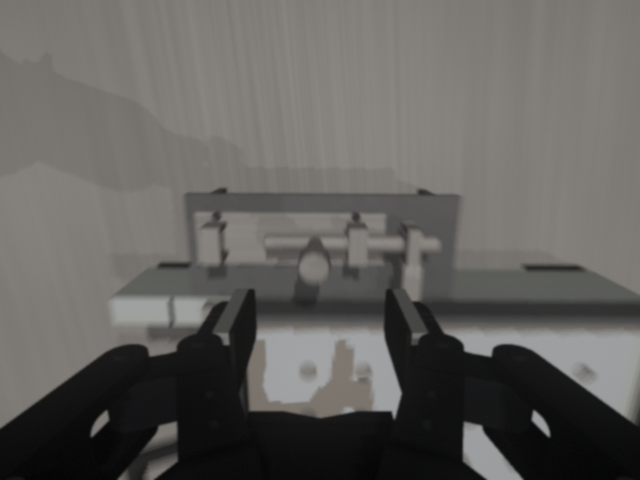

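The rod now runs through the eye with its tip at (440,243), past the eye at (412,243), and it hit the stop at 21 N, so the bolt is home. Now the handle.

```bash
python3 -m inch '[{"claw":0.2,"travel":[-0.15,-0.2,0],"turn":0},{"claw":0.2,"travel":[-0.3,-0.4,0],"turn":0},{"claw":0.2,"travel":[-0.45,-0.6,0],"turn":0},{"claw":0.2,"travel":[-0.58,-0.8,0],"turn":0},{"claw":0.2,"travel":[-0.67,-0.96,0],"turn":0}]' 60; python3 -m inch '[{"claw":0.2,"travel":[0,0,0],"turn":0},{"claw":0.2,"travel":[0,0,0],"turn":0},{"claw":0.2,"travel":[0,0,0],"turn":0}]'
python3 - <<'E'
from h import *
s=get_state();cv2.imwrite("pics/w3.png",imaging.get_image("wrist")[:,:,::-1]);K,T=cam("wrist",s)
print(s["position"],proj(K,T,s["position"]),proj(K,T,[.465,-.075,.117]),proj(K,T,[.4896,.0696,.066]))
E
```

```text
clock: 3.85
position: [0.4652, -0.0773, 0.2007]
ee_rot: [0.001, 0.738, 0.675, 0.0]
contact_force: [0.7, -0.9, -0.7]
width: 0.0511
gripper_force: 0.0
clock: 4.15
position: [0.4672, -0.0752, 0.2005]
ee_rot: [0.0, 0.737, 0.675, 0.001]
contact_force: [0.6, 0.4, -0.3]
width: 0.0513
gripper_force: 0.0
[ 0.46720868 -0.07516526  0.20051208] [316.37363482 331.34354488] [313.58896145 257.93991376] [333.77430282  -2.89188769]
```

View pics/w3.png

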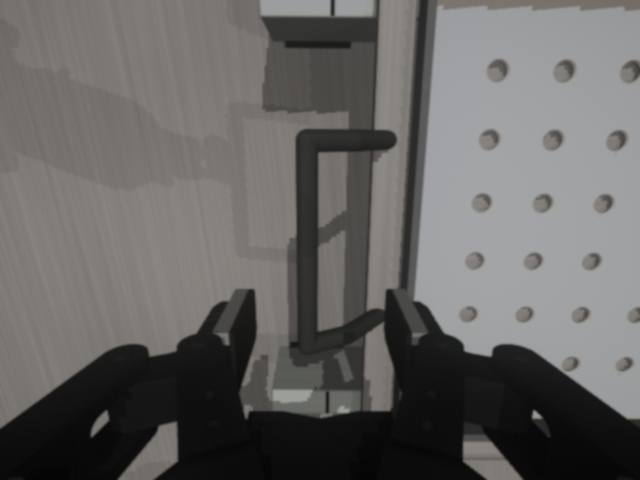

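Run:
```python
from h import *
s=get_state();K,T=cam("wrist",s)
for uv,z in [((307,140),.117),((307,343),.117),((333,8),.066),((328,400),.066)]: print(uv,ray(K,T,uv,z).round(4))
g=cv2.cvtColor(cv2.imread("pics/w3.png"),cv2.COLOR_BGR2GRAY)
print(g[6,255:440].tolist());print(g[225,290:330].tolist())
```

```text
(307, 140) [ 0.4673 -0.0098  0.117 ]
(307, 343) [ 0.456  -0.1284  0.117 ]
(333, 8) [0.4884 0.0641 0.066 ]
(328, 400) [ 0.4632 -0.2103  0.066 ]
[112, 110, 109, 110, 120, 136, 148, 156, 157, 157, 158, 157, 157, 157, 157, 158, 157, 157, 158, 157, 157, 157, 157, 158, 157, 157, 158, 158, 159, 157, 157, 158, 158, 158, 157, 158, 158, 158, 158, 157, 157, 158, 157, 157, 157, 157, 158, 157, 157, 158, 157, 158, 158, 158, 158, 157, 158, 158, 158, 159, 158, 158, 157, 158, 158, 158, 157, 158, 157, 159, 157, 157, 158, 156, 144, 110, 66, 44, 55, 92, 131, 151, 156, 158, 157, 157, 157, 157, 157, 157, 158, 157, 157, 158, 157, 157, 157, 157, 157, 158, 158, 157, 158, 157, 157, 157, 157, 157, 157, 157, 157, 155, 156, 155, 154, 155, 154, 146, 128, 110, 96, 79, 63, 67, 92, 116, 129, 133, 135, 137, 136, 137, 135, 135, 135, 137, 138, 138, 137, 135, 135, 134, 134, 136, 136, 137, 134, 133, 131, 131, 131, 132, 132, 130, 125, 123, 123, 123, 125, 125, 119, 105, 94, 85, 68, 49, 41, 40, 40, 40, 41, 46, 60, 76, 85, 88, 88, 89, 89, 89, 92, 105, 127, 143, 149]
[128, 127, 126, 128, 126, 115, 88, 57, 42, 43, 44, 45, 47, 48, 50, 48, 49, 48, 47, 46, 45, 44, 43, 42, 41, 38, 42, 60, 88, 104, 112, 115, 117, 115, 108, 97, 83, 79, 78, 78]
```

The bar sits at column 307 between rows 140 and 343, and the cheek lines are at (333,8) and (328,400). I'll grip 30 mm toward +y so the mark stays in the wrist view.

```bash
python3 -m inch '[{"claw":0.2,"travel":[-0.0135,0.18,-0.05],"turn":0},{"claw":0.2,"travel":[-0.0135,0.18,-0.25],"turn":0},{"claw":0.2,"travel":[-0.0135,0.18,-0.41],"turn":0},{"claw":0.2,"travel":[-0.0135,0.18,-0.41],"turn":0},{"claw":-1,"travel":[-0.0135,0.18,-0.41],"turn":0}]' 60; python3 -m inch '[{"claw":-1,"travel":[0,0,0],"turn":0},{"claw":-1,"travel":[0,0,0],"turn":0},{"claw":-1,"travel":[0,0,0],"turn":0},{"claw":-1,"travel":[0,0,0],"turn":0}]'
python3 - <<'E'
from h import *
s=get_state();cv2.imwrite("pics/w4.png",imaging.get_image("wrist")[:,:,::-1]);K,T=cam("wrist",s)
print(s["position"],proj(K,T,[.4884,.0641,.066]))
E
```

```text
clock: 4.7
position: [0.464, -0.0389, 0.1184]
ee_rot: [-0.0, 0.737, 0.676, -0.0]
contact_force: [-0.1, 0.4, -1.1]
width: 0.0376
gripper_force: 0.0
clock: 5.1
position: [0.4633, -0.0396, 0.12]
ee_rot: [0.0, 0.738, 0.675, 0.0]
contact_force: [-2.5, 0.2, 5.4]
width: 0.0096
gripper_force: 58.5
[ 0.4632872  -0.03961968  0.11995611] [354.63670906  41.28522187]
```

View pics/w4.png

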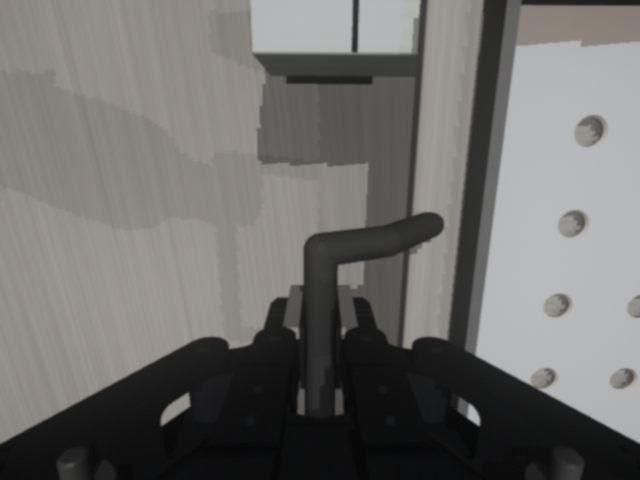

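The bar is held, the mark line is at (354,25) and the crossbar edge near column 418, still shut. I pull most of the way.

```bash
python3 -m inch '[{"claw":-1,"travel":[-0.04,0.004,0],"turn":0},{"claw":-1,"travel":[-0.08,0.0075,0],"turn":0},{"claw":-1,"travel":[-0.12,0.011,0],"turn":0},{"claw":-1,"travel":[-0.12,0.011,0],"turn":0},{"claw":-1,"travel":[-0.12,0.011,0],"turn":0}]'
python3 - <<'E'
from h import *
s=get_state();cv2.imwrite("pics/w5.png",imaging.get_image("wrist")[:,:,::-1]);print(s["position"])
ex=np.array([.9957,-.092,0]);print((s["position"]-[.46329,-.03962,0])@ex)
g=cv2.imread("pics/w4.png",0);print(g[20:30,340:430].mean(0).astype(int).tolist())
g=cv2.imread("pics/w5.png",0);print(g[20:30,380:480].mean(0).astype(int).tolist())
cv2.imwrite("pics/c5.png",cv2.resize(cv2.imread("pics/w5.png")[0:120,330:490],None,fx=5,fy=5,interpolation=cv2.INTER_NEAREST))
E
```

```text
clock: 5.65
position: [0.4442, -0.0379, 0.12]
ee_rot: [0.004, 0.738, 0.675, 0.004]
contact_force: [8.4, 1.9, -4.6]
width: 0.0098
gripper_force: 58.8
[ 0.44415255 -0.03788216  0.12004926]
-0.0192150428822668
[181, 181, 181, 181, 181, 181, 181, 181, 181, 181, 177, 160, 119, 73, 49, 46, 51, 83, 133, 166, 178, 180, 181, 180, 181, 181, 181, 181, 181, 180, 180, 180, 180, 181, 181, 181, 180, 181, 180, 181, 180, 180, 180, 180, 180, 180, 180, 180, 180, 180, 180, 180, 180, 180, 180, 180, 180, 180, 180, 180, 180, 180, 178, 178, 179, 178, 178, 178, 178, 178, 178, 177, 169, 149, 128, 120, 118, 113, 99, 79, 65, 60, 60, 62, 71, 92, 116, 134, 144, 147]
[185, 185, 185, 186, 185, 185, 185, 185, 185, 185, 185, 185, 185, 185, 183, 170, 132, 81, 51, 44, 46, 64, 108, 152, 176, 182, 183, 183, 183, 183, 182, 182, 181, 178, 168, 146, 119, 91, 71, 62, 61, 62, 67, 83, 108, 130, 144, 151, 152, 153, 154, 156, 157, 157, 157, 156, 155, 154, 154, 155, 156, 157, 158, 157, 156, 154, 153, 153, 153, 153, 153, 153, 154, 155, 156, 155, 154, 153, 151, 150, 149, 149, 149, 149, 150, 151, 151, 151, 150, 149, 149, 150, 151, 152, 153, 153, 153, 149, 148, 158]
```

View pics/c5.png

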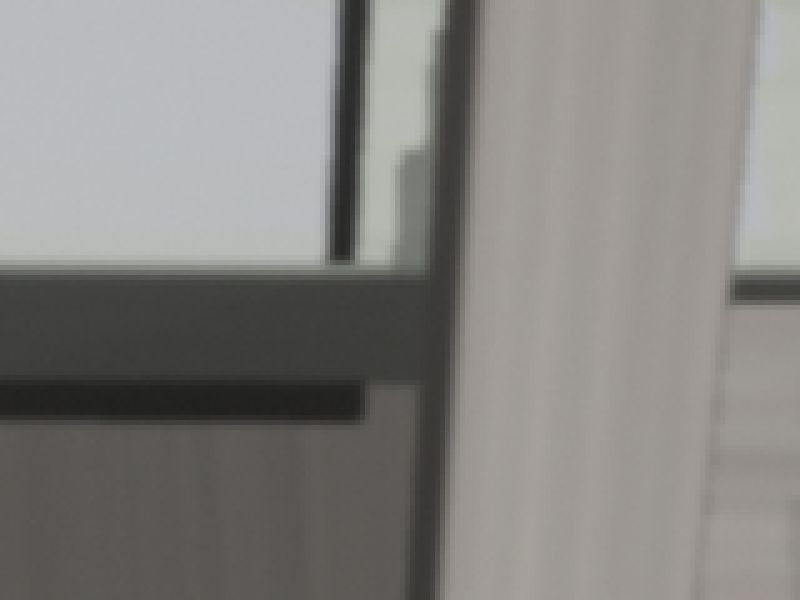

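Line centre is at column 399 and the crossbar's lower front edge at 416.2, a 17.2 px gap, or about 6.9 mm (the TCP travel agrees). I pull the rest.

```bash
python3 -m inch '[{"claw":-1,"travel":[-0.02,0.002,0],"turn":0},{"claw":-1,"travel":[-0.036,0.0033,0],"turn":0},{"claw":-1,"travel":[-0.036,0.0033,0],"turn":0},{"claw":-1,"travel":[-0.036,0.0033,0],"turn":0},{"claw":-1,"travel":[-0.036,0.0033,0],"turn":0}]'
python3 - <<'E'
from h import *
s=get_state();cv2.imwrite("pics/w6.png",imaging.get_image("wrist")[:,:,::-1])
ex=np.array([.9957,-.092,0]);print((s["position"]-[.46329,-.03962,0])@ex)
g=cv2.imread("pics/w6.png",0);print(g[20:30,395:440].mean(0).astype(int).tolist())
E
```

```text
clock: 6.2
position: [0.438, -0.0373, 0.1201]
ee_rot: [0.005, 0.738, 0.675, 0.005]
contact_force: [10.3, 3.1, -6.3]
width: 0.0096
gripper_force: 58.7
-0.02543848755728605
[182, 182, 182, 182, 182, 181, 181, 181, 181, 181, 180, 180, 180, 179, 172, 147, 103, 61, 43, 41, 42, 46, 53, 58, 60, 60, 62, 69, 87, 111, 131, 143, 148, 149, 150, 152, 153, 154, 154, 154, 152, 152, 151, 151, 152]
```

About 0.6–1 mm remains; a small trim.

```bash
python3 -m inch '[{"claw":-1,"travel":[-0.0045,0.0004,0],"turn":0},{"claw":-1,"travel":[-0.0045,0.0004,0],"turn":0},{"claw":-1,"travel":[-0.0045,0.0004,0],"turn":0},{"claw":-1,"travel":[-0.0045,0.0004,0],"turn":0},{"claw":-1,"travel":[-0.0045,0.0004,0],"turn":0}]';python3 -m inch '[{"claw":-1,"travel":[0,0,0],"turn":0},{"claw":-1,"travel":[0,0,0],"turn":0},{"claw":-1,"travel":[0,0,0],"turn":0},{"claw":-1,"travel":[0,0,0],"turn":0},{"claw":-1,"travel":[0,0,0],"turn":0}]'
python3 - <<'E'
from h import *
s=get_state();im=imaging.get_image("wrist")[:,:,::-1];cv2.imwrite("pics/w7.png",im)
cv2.imwrite("pics/c7.png",cv2.resize(im[0:120,330:490],None,fx=5,fy=5,interpolation=cv2.INTER_NEAREST))
ex=np.array([.9957,-.092,0]);print((s["position"]-[.46329,-.03962,0])@ex)
g=cv2.imread("pics/w7.png",0);print(g[20:30,395:440].mean(0).astype(int).tolist())
E
```

```text
clock: 6.75
position: [0.4374, -0.0372, 0.1201]
ee_rot: [0.005, 0.738, 0.675, 0.005]
contact_force: [10.2, 1.8, -6.5]
width: 0.0099
gripper_force: 58.7
clock: 7.25
position: [0.4374, -0.0372, 0.1201]
ee_rot: [0.005, 0.738, 0.675, 0.005]
contact_force: [10.1, 1.7, -6.8]
width: 0.0098
gripper_force: 58.7
-0.02602004053434415
[182, 181, 181, 181, 181, 181, 181, 181, 180, 180, 180, 180, 180, 180, 180, 175, 156, 115, 68, 44, 42, 46, 54, 59, 60, 60, 62, 69, 88, 113, 132, 143, 148, 149, 150, 151, 153, 154, 154, 153, 152, 151, 151, 151, 152]
```

View pics/c7.png

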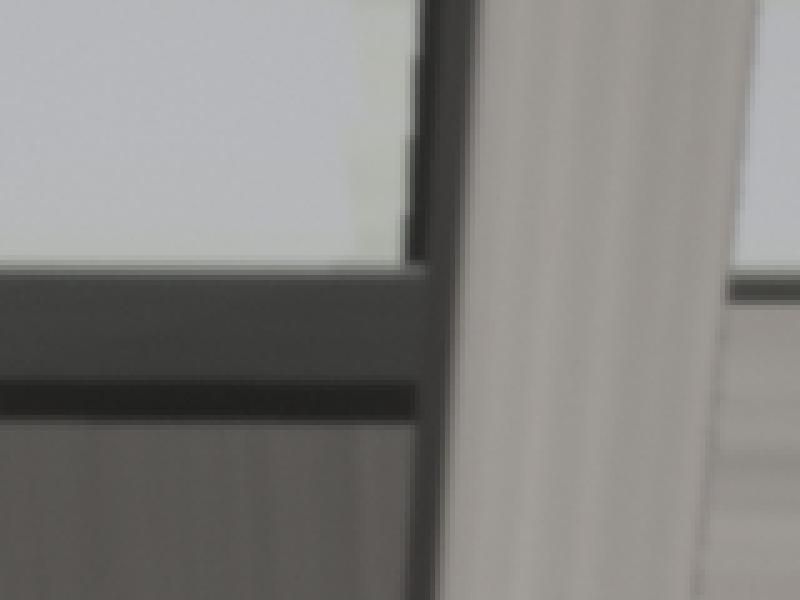

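Half of the engraved line shows in front of the crossbar edge (columns ~412–416). Travel is 26.0 mm, and the steady 10 N pull matches the spring force at the mark.

```bash
python3 -c "from rig import ticket;print(ticket.sign_off())"
```

```text
the job is handed in; nothing more can be done
None
```

The job is handed in: the bolt is home against its stop through the keeper eye, and the gripper is holding the shutter steady at the mark (26.0 mm out, about 10 N pull).

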